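Load the spice carousel and present the tall jar

ROBOT

A 7-joint arm with a two-finger parallel gripper is mounted at the origin on the work surface. World frame = base frame: x ahead of the robot, y to its left, z up, the work surface at z = 0. Lengths are in mm, angles in rad, forces in N, time in s.
With the tool pointing down it reaches from about 425 to 875 mm from the base axis. Payload 8.4 kg.
Tool frame: the origin (TCP) lies at the very end of the fingers, on their centre line; the grasp point (between the pads) lies 19 mm behind it; z points along the fingers, y is the line along which they close (so a half turn about z gives the same grasp; the last joint's range is limited). The gripper opens to 85 mm and grips with 20 to 120 N. Pads are 22 mm wide; open, the fingers measure 114 mm over their backs; the gripper's body (76 mm by 85 mm) begins 54 mm behind the grasp point. The pads swing forward as they close: fully open they stand 13 mm farther back than shut.
Start: joints at [-1.245, 0.333, 0.04, 1.465, -0.013, 1.343, -0.059], TCP at [267.888, 592.199, 231.308] pointing down, gripper open.
Joint ranges: [-2.58, 2.58], [-0.38, 2.09], [-1.3, 1.39], [0.25, 2.4], [-1.5, 4.64], [0.08, 2.09], [-2.65, 2.65]. Speed limits (rad/s): [2.22, 2.22, 2.79, 2.79, 3.14, 3.14, 3.14].

INTERFACE

Orientations are given as a 3x3 rotation matrix whose columns are the frame's x, y, z axes.
In Python, from workcell import read_state, camera, close_job gives the robot as it stands.
- The arm moves only by the tool move_arm, never from a script. Its arguments are lists of equal length, an entry for each row: "linear": the shift along the tool's x, y, z in m, a list of three; "yaw": the turn about the tool's z in degrees. A call has 1 to 10 rows; each row shifts and turns the commanded pose from where the row before left it, along the tool's axes as they then stand; what a row does not reach is not made up. A row lasts 1/12 s, in which the tool goes at most 41.7 mm and 7.16 degrees, less where a joint would pass 70% of its speed; a pose out of reach is approached as far as the arm can. A call is refused whole if a number of a shift passes 0.0417 or a number of a turn 7.16, either way. A call with a gripper value outside its range is refused whole. "claw" is the opening, from -1 (shut) to 1 (fully open), so that 0 is half open, set as the call begins (left out, the last holds). The fingers move at their own pace and stop on an object; the grip force is fixed at half the most. Time passes only in rows, so rows that do not move let the fingers close. It gives the time, the measured TCP pose, the force, the opening and the grip force at its end, in the units of the state.
- read_state(): the state, without advancing time (a new reading comes with each control period).
- camera(name): name is "scene" or "top"; returns a dict with "image" (420x560x3 uint8, red, green, blue), "z_map" (420x560 float32, mm along the optical axis (not along the pixel's ray), 0 where there is no reading), "mtx" (3x3 intrinsics, pixels), "k1" (the pictures are not rectified: a ray, as slopes to the right and down, at radius r is drawn at 1 + k1 r^2 times it, then the intrinsics apply), "rvec" (rotation vector, rad) and "tvec" (3), from world to camera coordinates, as OpenCV has them. Camera axes: x right, y down, z forward; pixel columns grow to the right and rows downward; lengths in mm; the calibration is good to about 2 mm. A picture is of the moment at which its call begins.
- close_job(): hands the job in; it is judged then, once.
The state is a dict: "t": time; "q": joint angles; "qd": joint speeds; "tau": joint torques, N m; "position": TCP position; "tool_rot": TCP orientation; "ft_force": force on the tool from outside, world axes, zero at the start; "torque": the same for the moment, N m; "finger_gap": finger opening in mm; "gripper_force": force on a finger pad.
Only numpy, scipy, OpenCV 4.12 (cv2) and the standard library are available. Lean on these libraries where they do the work, as an engineer would, in place of code of your own. Each camera call takes 0.05 s, during which the arm holds its last target. There are 200 camera calls.

TASK

Put the tall spice jar (the one with a ball knob on its lid) upright in pocket one of the spice carousel, then the short jar in pocket two, setting each down rather than dropping it; pocket one has one tab on the turntable's rim, pocket two has two. Then turn the carousel until the tall jar stands squarely over the front tongue of the base, and finish while still gripping the carousel's centre handle, holding the turntable still there with both jars seated. Leave everything else on the counter where it stands.

Things in the scene. Friction and masses are not known exactly. Their poses are not given: they have to be found in the camera images.
- carousel: fixed foot of the spice carousel: aluminium disc, 190 mm across, that stays put on the counter under the turntable. Origin on the turning axis at counter height; its z axis is up and its -x axis points out through the front tongue, roughly towards the robot
- front (a point): outer end, on the top face, of the front tongue: a flat aluminium strip 36 mm wide and 12 mm high fixed to the foot, reaching 165 mm from the turning axis, so about 40 mm beyond the rim of the turntable
- turntable (a joint): angle of the turntable, a pale disc 250 mm across, top 32 mm high, with 5 pockets at 72 degree steps: 3 empty cups, 2 taken by jars that do not come out (46 mm across, tops 112 mm above the counter). 0: pocket one over the front tongue; grows anticlockwise seen from above; turns more than half a turn either way, stays where left (0.08 N m friction). Starts at 0.7 to 2.0
- handle: centre handle, fixed on the turntable: upright dark bar 50 mm long, 14 mm thick, 35 mm high on a 16 mm steel post. Origin on the turning axis, 32 mm above the counter; the bar is 54 to 89 mm above the origin (86 to 121 mm above the counter), long way along its own x axis, whose -x points to pocket one; grip it across its y axis
- pocket_1 (a point): centre of the floor of pocket one, the cup with one tab (9 mm wide, sticking 20 mm out past the rim) on the rim beside it. The cup is a ring of 49 mm inner diameter, 57 mm outer, its floor 32 mm and its rim 48 mm above the counter, its centre 90 mm from the turning axis; it turns with the turntable
- pocket_2 (a point): centre of the floor of pocket two, the cup with two such tabs beside each other (18 mm apart); 144 degrees anticlockwise of pocket one, seen from above. The cup is a ring of 49 mm inner diameter, 57 mm outer, its floor 32 mm and its rim 48 mm above the counter, its centre 90 mm from the turning axis; it turns with the turntable
- pocket_3 (a point): centre of the floor of pocket three, the cup with three tabs; next after pocket two anticlockwise, and stays empty. The cup is a ring of 49 mm inner diameter, 57 mm outer, its floor 32 mm and its rim 48 mm above the counter, its centre 90 mm from the turning axis; it turns with the turntable
- jar_tall: tall spice jar, upright glass cylinder 44 mm across and 85 mm tall including its flat aluminium lid, and on the lid a 20 mm ball knob that makes it 108 mm tall in all. Loose, 0.09 to 0.18 kg. Origin at the centre of its underside, z up
- jar_short: short spice jar, upright glass cylinder 44 mm across and 62 mm tall with a flat aluminium lid, no knob. Loose, 0.07 to 0.14 kg. Origin at the centre of its underside, z up
- mill: pepper mill of turned wood, 120 mm tall, 44 mm across; stands among the spice jars and is not one of them. Bystander; origin at the centre of its underside
- mug: white mug, 92 mm tall, 80 mm across, towards the far edge. Bystander; origin at the centre of its underside
- water: clear water bottle, 200 mm tall, 64 mm across, left, far part. Bystander; origin at the centre of its underside
- candle: lidded candle glass, 82 mm tall, 74 mm across, right far part. Bystander; origin at the centre of its underside
- plant: small white plant pot, 75 mm tall and 90 mm across, leaves to about 130 mm, left. Bystander; origin at the centre of its underside
- soap: green glass soap bottle, 160 mm tall, 60 mm across, left. Bystander; origin at the centre of its underside
- spoon: wooden spoon, 200 mm long, lying between the robot and the jars. Bystander; origin in the spoon
Not all that is in view belongs to the job. What is shaped like the jar_short but blue or green is not meant.

How it is judged:
By the outcome, as a careful person would: the job done as asked, in the order asked, and still so for the second after the job is handed in, while the arm keeps its last pose, push and grip.
It also fails if it takes over 58 s, if anything falls off the work surface, if the arm or the gripper's body presses on something with over 40 N, if the wrist force passes 120 N, or if a joint passes its speed limit or range.

## Working session

There is one attempt and no reset: what is moved stays moved. The work goes in short steps, Python scripts to look and compute and a tool call to move; the robot and the scene stay as the last step left them, time stands still between calls to the robot, and variables do not carry over. Pictures are saved under pics/ and viewed, at most 10 in all, crops included, and the job is handed in when it is done.

Besides the shell and the picture viewer there is one more tool, called after "Request:" in YAML: its name, and indented under it one key for each argument. move_arm: Moves the arm, as the interface text tells. Its arguments: {"type":"object","properties":{"linear":{"type":"array","items":{"type":"array","items":{"type":"number"}}},"yaw":{"type":"array","items":{"type":"number"}},"claw":{"type":"number"}},"required":["linear","yaw"]}

```bash
mkdir -p pics
cat > h.py <<'E'
import numpy as np, cv2
from workcell import read_state, camera, close_job
def cam(n):
    c=camera(n); c['R']=cv2.Rodrigues(np.array(c['rvec'],float))[0]; c['t']=np.array(c['tvec'],float).ravel(); return c
def rays(c,uv):
    uv=np.asarray(uv,float).reshape(-1,2); K=np.array(c['mtx']); d=(uv-[K[0,2],K[1,2]])/[K[0,0],K[1,1]]
    p=d.copy()
    for _ in range(15): p=d/(1+c['k1']*(p**2).sum(1,keepdims=True))
    return np.c_[p,np.ones(len(p))]
def plane(c,uv,z):
    r=rays(c,uv)@c['R']; o=-c['R'].T@c['t']; return o+r*((z-o[2])/r[:,2])[:,None]
def depth(c,uv):
    uv=np.asarray(uv).reshape(-1,2); z=c['z_map'][uv[:,1].astype(int),uv[:,0].astype(int)]
    return (rays(c,uv)*z[:,None]-c['t'])@c['R']
def cloud(c):
    v,u=np.mgrid[0:420,0:560]; P=depth(c,np.c_[u.ravel(),v.ravel()]).reshape(420,560,3); P[c['z_map']==0]=np.nan; return P
def proj(c,P):
    p=(np.atleast_2d(P)@c['R'].T+c['t']); p=p[:,:2]/p[:,2:]; p=p*(1+c['k1']*(p**2).sum(1,keepdims=True)); K=np.array(c['mtx']); return p*[K[0,0],K[1,1]]+[K[0,2],K[1,2]]
def save(c,name): cv2.imwrite('pics/'+name,c['image'][:,:,::-1])
E
python3 - <<'E'
from h import *
for n in('scene','top'):
    c=cam(n); save(c,n+'0.png'); print(n,-c['R'].T@c['t'],c['R'][2])
s=read_state(); print(s['t'],s['position'],s['tool_rot'],s['finger_gap'])
E
```

```text
scene [1365.24360027   39.42938149  613.8934013 ] [-0.82620084  0.01057959 -0.56327634]
top [ 435.70650131   81.4489397  1019.41211458] [ 0.13218721 -0.00207693 -0.99122259]
0.1 [267.74194386 591.83874016 230.50412139] [[-9.11127920e-01  4.12123365e-01 -4.95618829e-04]
 [ 4.12123646e-01  9.11126879e-01 -1.38207043e-03]
 [-1.18011879e-04 -1.46349920e-03 -9.99998922e-01]] 85.38015831471833
```

View pics/scene0.png

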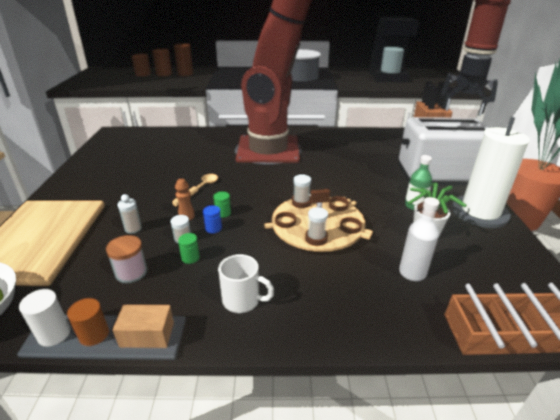

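View pics/top0.png

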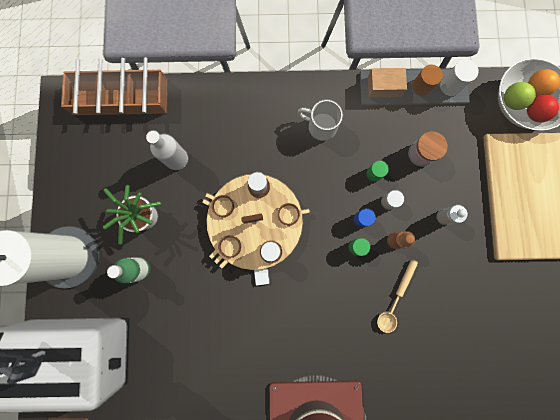

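The scene view shows the knobbed tall jar at (129,213), the white-lidded short jar at (180,229), the mill at (184,198) and the carousel at (318,221). 

- **Top view, jars:** the tall jar is at (458,213). Short-jar candidates are white (396,199), blue (366,217), green (377,170) and green (361,247). White fits, because blue and green are ruled out. The mill is at (402,240).
- **Top view, carousel:** its centre is at (254,220) and the tongue at (261,278). The one-tab pocket is at (289,213), two-tab at (222,207) and three-tab at (229,246).

Next I'll measure these and enlarge a crop to confirm.

Run:
```python
from h import *
t=cam('top'); P=cloud(t); s=cam('scene'); Q=cloud(s)
a=cv2.resize(t['image'][160:270,340:480],None,fx=4,fy=4,interpolation=3); b=cv2.resize(s['image'][170:280,100:240],None,fx=4,fy=4,interpolation=3)
b=b[:, :][:440]; im=np.vstack([a[:300*1],b[:300]]); cv2.imwrite('pics/crop1.png',im[:,:,::-1])
def fit(P,x,y,z0,z1,r,tag):
    m=(np.hypot(P[...,0]-x,P[...,1]-y)<r)&(P[...,2]>z0)&(P[...,2]<z1)
    p=P[m]; 
    if len(p)<5: print(tag,len(p));return
    e=cv2.minEnclosingCircle(p[:,:2].astype(np.float32)); print(tag,len(p),'med',np.median(p,0).round(1),'circ',np.round(e[0],1),round(e[1],1))
for nm,uv,h in(('tall',(458,213),100),('short',(396,199),62),('mill',(402,240),120),('blue',(366,217),62),('gr1',(377,170),62),('gr2',(361,247),62),('fix1',(258,181),112),('fix2',(270,252),112)):
    g=plane(t,[uv],h)[0]; 
    for T,C in(('top',P),('sc',Q)): fit(C,g[0],g[1],h-10,h+10,35,nm+T)
# carousel
g=plane(t,[(254,220)],32)[0]; print('car',g)
for T,C in(('top',P),('sc',Q)):
    fit(C,g[0],g[1],85,130,40,'bar'+T)
m=(np.abs(P[...,2]-32)<7)&(np.hypot(P[...,0]-g[0],P[...,1]-g[1])<160)
mm=m.astype(np.uint8); mm=cv2.morphologyEx(cv2.morphologyEx(mm,cv2.MORPH_CLOSE,np.ones((25,25))),cv2.MORPH_OPEN,np.ones((21,21)))
cs=max(cv2.findContours(mm,0,1)[0],key=cv2.contourArea); w=plane(t,cs[:,0],32)[:,:2].astype(np.float32); print('disc',cv2.minEnclosingCircle(w),cv2.fitEllipse(w))
for nm,uv,z in(('p1',(289,213),48),('p2',(222,207),48),('p3',(229,246),48),('tab1',(309,211),30),('tongue',(261,284),12)):
    print(nm,plane(t,[uv],z)[0].round(1), depth(t,[uv])[0].round(1))
```

```text
talltop 62 med [ 525.7 -356.1  105.4] circ [ 527.5 -362.5] 14.6
tallsc 49 med [ 531.8 -355.   102.4] circ [ 529.1 -356.9] 10.1
shorttop 246 med [ 569.  -211.6   63.1] circ [ 569.7 -213. ] 22.3
shortsc 188 med [ 577.6 -211.    62.6] circ [ 570.9 -213. ] 23.1
milltop 117 med [ 465.3 -220.5  118.1] circ [ 464.6 -222.2] 15.5
millsc 64 med [ 472.9 -221.2  116.6] circ [ 471.3 -222. ] 13.6
bluetop 243 med [ 524.2 -136.3   63. ] circ [ 524.9 -137.1] 21.9
bluesc 171 med [ 531.8 -135.7   62.6] circ [ 526.9 -137.4] 23.0
gr1top 236 med [ 646.5 -176.    63.4] circ [ 647.4 -177.2] 21.8
gr1sc 222 med [ 654.3 -175.6   62.4] circ [ 648.7 -177.5] 22.7
gr2top 249 med [ 449.9 -119.9   62.7] circ [ 450.5 -120.4] 21.9
gr2sc 149 med [ 459.1 -118.9   62.5] circ [ 452.3 -119.6] 23.3
fix1top 286 med [610.  133.2 113.1] circ [611.6 133.5] 23.1
fix1sc 221 med [619.8 134.1 112.4] circ [611.9 135.7] 24.2
fix2top 296 med [443.4 104.5 112.8] circ [442.8 104.7] 22.7
fix2sc 155 med [452.8 105.6 112.3] circ [443.1 105. ] 25.1
car [524.99406463 146.62260633  32.        ]
bartop 149 med [521.4 145.6 121.1] circ [521.9 146.7] 25.1
barsc 261 med [528.6 147.  108.9] circ [524.6 147.6] 25.4
disc ((519.1121826171875, 157.50225830078125), 137.28518676757812) ((520.3180541992188, 151.9571075439453), (247.28965759277344, 259.61358642578125), 31.32953643798828)
p1 [539.8  55.9  48. ] [541.3  55.6  33.8]
p2 [558.5 227.2  48. ] [560.  229.   36.1]
p3 [458.8 209.4  48. ] [459.2 211.3  33.7]
tab1 [545.9   3.2  30. ] [548.9   1.1   3. ]
tongue [360.3 131.6  12. ] [360.5 131.5  13.6]
```

View pics/crop1.png

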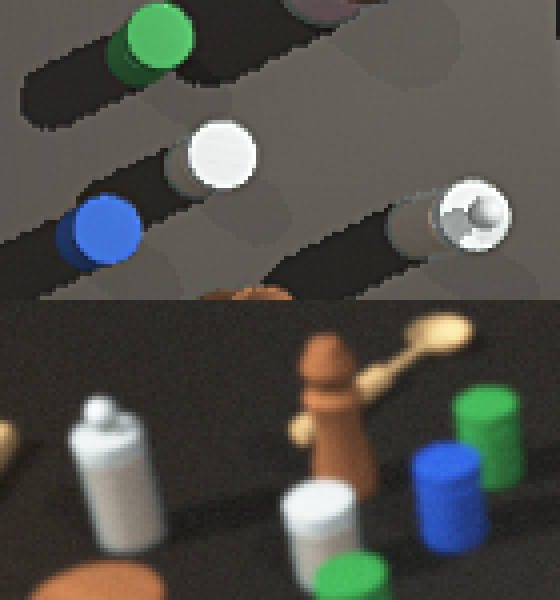

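The crop confirms both jars: the knobbed one at top-view (458,213) is the tall jar, and the white-lidded clear glass at (396,199) is the short jar. The fixed jars are 171 mm apart (171.2 expected). That puts the axis at about (522.5,147), pocket one at −80° world and the tongue at about −174.5°. I'll turn the tool square to the world and head over.

Request:
move_arm:
  linear:
    - [0, 0, 0]
    - [0, 0, 0]
    - [0, 0, 0]
    - [0, 0, 0]
    - [0, 0, 0]
    - [0, 0, 0]
    - [0, 0, 0]
    - [0, 0, 0]
    - [0, 0, 0]
    - [0, 0, 0]
  yaw: [6.57, 6.57, 6.57, 6.57, 6.57, 6.57, 6.57, 6.57, 6.57, 6.57]
  claw: 1

```text
t: 1.03
position: [267.8, 592.1, 231.0]
tool_rot: [[0.006, 1.0, -0.0], [1.0, -0.006, -0.0], [-0.0, -0.0, -1.0]]
ft_force: [-0.6, -0.5, 0.2]
finger_gap: 85.4
gripper_force: 0.0
```

Request:
move_arm:
  linear:
    - [-0.033, 0.024, 0]
    - [-0.033, 0.024, 0]
    - [-0.033, 0.024, 0]
    - [-0.033, 0.024, 0]
    - [-0.033, 0.024, 0]
    - [-0.033, 0.024, 0]
    - [-0.033, 0.024, 0]
    - [-0.033, 0.024, 0]
    - [-0.033, 0.024, 0]
    - [-0.033, 0.024, 0]
  yaw: [0, 0, 0, 0, 0, 0, 0, 0, 0, 0]

```text
t: 1.87
position: [508.4, 260.2, 231.4]
tool_rot: [[0.001, 1.0, 0.0], [1.0, -0.001, 0.0], [0.0, 0.0, -1.0]]
ft_force: [0.9, 1.5, -0.7]
finger_gap: 85.4
gripper_force: 0.0
```

Request:
move_arm:
  linear:
    - [-0.04, 0.004, 0]
    - [-0.04, 0.004, 0]
    - [-0.04, 0.004, 0]
    - [-0.04, 0.004, 0]
    - [-0.04, 0.004, 0]
    - [-0.04, 0.004, 0]
    - [-0.04, 0.004, 0]
    - [0, 0, 0]
  yaw: [0, 0, 0, 0, 0, 0, 0, 0]

```text
t: 2.53
position: [535.3, -27.4, 231.9]
tool_rot: [[0.011, 1.0, 0.001], [1.0, -0.011, -0.002], [-0.002, 0.001, -1.0]]
ft_force: [-0.1, -1.3, -0.0]
finger_gap: 85.2
gripper_force: 0.0
```

Run:
```python
from h import *
t=cam('top'); s=cam('scene'); P=cloud(t); Q=cloud(s)
for T,c,C in(('top',t,P),('sc',s,Q)):
  for nm,x,y,z,n in(('talllid',528,-356,85,5),('short',570,-213,62,5),('tallbody',528,-356,45,30)):
    m=(np.hypot(C[...,0]-x,C[...,1]-y)<32)&(np.abs(C[...,2]-z)<n); p=C[m]
    if len(p)<8: print(T,nm,len(p)); continue
    A=np.c_[2*p[:,:2],np.ones(len(p))]; 
    cn=cv2.findContours(m.astype(np.uint8),0,1)[0]; k=max(cn,key=cv2.contourArea)[:,0]; w=plane(c,k,z)[:,:2]; e=cv2.minEnclosingCircle(w.astype(np.float32))
    q=np.linalg.lstsq(A,(p[:,:2]**2).sum(1),rcond=None)[0]
    print(T,nm,len(p),'circ',np.round(e[0],1),round(e[1],1),'ls',q[:2].round(1),round(float(np.sqrt(q[2]+q[:2]@q[:2])),1))
st=read_state(); print(st['t'],st['position'],np.array(st['tool_rot']).round(3).tolist(),st['finger_gap'],np.array(st['q']).round(2))
```

```text
top talllid 194 circ [ 526.7 -356.8] 22.8 ls [ 526.4 -358.4] 17.1
top short 0
top tallbody 171 circ [ 522.9 -350.9] 25.8 ls [ 526.3 -359. ] 21.6
sc talllid 131 circ [ 531.  -358.1] 26.8 ls [ 529.5 -356.7] 16.4
sc short 166 circ [ 573.4 -210.1] 26.5 ls [ 572.6 -211.7] 16.7
sc tallbody 342 circ [ 536.7 -358.8] 57.6 ls [ 527.  -357.5] 21.0
2.6333 [535.35102614 -19.99374479 231.42366476] [[0.005, 1.0, 0.0], [1.0, -0.005, 0.0], [0.0, 0.0, -1.0]] 85.38489353292289 [-0.64  0.1   0.65  1.77 -0.06  1.29  0.01]
```

Request:
move_arm:
  linear:
    - [-0.0375, -0.001, 0]
    - [-0.0375, -0.001, 0]
    - [-0.0375, -0.001, 0]
    - [-0.0375, -0.001, 0]
    - [-0.0375, -0.001, 0]
    - [-0.0375, -0.001, 0]
    - [-0.0375, -0.001, 0]
    - [-0.0375, -0.001, 0]
    - [-0.0375, 0, 0]
    - [0, 0, 0]
  yaw: [0, 0, 0, 0, 0, 0, 0, 0, 0, 0]

```text
t: 3.47
position: [524.9, -362.0, 230.8]
tool_rot: [[0.007, 1.0, -0.002], [1.0, -0.007, -0.004], [-0.004, -0.002, -1.0]]
ft_force: [-1.5, -0.2, 0.0]
finger_gap: 85.1
gripper_force: 0.0
```

Request:
move_arm:
  linear:
    - [0, 0, 0]
    - [0, 0, 0.02]
    - [0, 0, 0.02]
    - [0, 0, 0.02]
    - [0, 0, 0.01]
    - [0, 0, 0]
  yaw: [0, 0, 0, 0, 0, 0]

```text
t: 3.97
position: [527.4, -352.3, 158.9]
tool_rot: [[-0.002, 1.0, -0.003], [1.0, 0.002, 0.003], [0.003, -0.003, -1.0]]
ft_force: [0.5, 0.5, 0.2]
finger_gap: 85.4
gripper_force: 0.0
```

Request:
move_arm:
  linear:
    - [0, 0, 0]
    - [0, 0, 0]
    - [0, 0, 0]
    - [0, 0, 0]
    - [0, 0, 0]
  yaw: [0, 0, 0, 0, 0]

```text
t: 4.38
position: [527.5, -355.7, 162.1]
tool_rot: [[0.001, 1.0, 0.001], [1.0, -0.001, -0.0], [-0.0, 0.001, -1.0]]
ft_force: [-0.0, 0.4, 0.3]
finger_gap: 85.3
gripper_force: 0.0
```

Request:
move_arm:
  linear:
    - [-0.001, 0, 0.01]
    - [0, 0, 0.017]
    - [0, 0, 0.017]
    - [0, 0, 0.017]
    - [0, 0, 0.017]
    - [0, 0, 0.017]
    - [0, 0, 0.013]
    - [0, 0, 0.007]
    - [0, 0, 0.003]
    - [0, 0, 0]
  yaw: [0, 0, 0, 0, 0, 0, 0, 0, 0, 0]

```text
t: 5.22
position: [527.0, -356.5, 42.9]
tool_rot: [[0.001, 1.0, -0.001], [1.0, -0.001, 0.0], [0.0, -0.001, -1.0]]
ft_force: [0.0, 0.2, 0.1]
finger_gap: 85.1
gripper_force: 0.0
```

Request:
move_arm:
  linear:
    - [0, 0, 0]
    - [0, 0, 0]
    - [0, 0, 0]
  yaw: [0, 0, 0]

```text
t: 5.47
position: [527.7, -356.8, 44.2]
tool_rot: [[0.001, 1.0, 0.001], [1.0, -0.001, -0.001], [-0.001, 0.001, -1.0]]
ft_force: [0.1, -0.2, 0.8]
finger_gap: 85.5
gripper_force: 0.0
```

Request:
move_arm:
  linear:
    - [0, 0, 0]
    - [0, 0, 0]
    - [0, 0, 0]
    - [0, 0, 0]
    - [0, 0, 0]
    - [0, 0, 0]
  yaw: [0, 0, 0, 0, 0, 0]
  claw: -1

```text
t: 5.97
position: [527.3, -356.6, 43.7]
tool_rot: [[0.001, 1.0, 0.0], [1.0, -0.001, -0.0], [-0.0, 0.0, -1.0]]
ft_force: [-0.7, 1.5, 4.9]
finger_gap: 43.0
gripper_force: 60.5
```

Request:
move_arm:
  linear:
    - [0, 0, -0.005]
    - [0, 0, -0.015]
    - [0, 0, -0.02]
    - [0, 0, -0.025]
    - [0, 0, -0.025]
    - [0, 0, -0.025]
    - [0, 0, -0.02]
    - [0, 0, -0.015]
    - [0, 0, -0.005]
    - [0, 0, 0]
  yaw: [0, 0, 0, 0, 0, 0, 0, 0, 0, 0]

```text
t: 6.8
position: [527.7, -357.0, 200.3]
tool_rot: [[0.001, 1.0, 0.003], [1.0, -0.001, -0.001], [-0.001, 0.003, -1.0]]
ft_force: [-0.8, 0.9, -1.5]
finger_gap: 43.0
gripper_force: 60.9
```

Request:
move_arm:
  linear:
    - [0.01, 0, 0]
    - [0.02, 0, 0]
    - [0.03, 0.001, 0]
    - [0.035, 0.002, 0]
    - [0.035, 0.002, 0]
    - [0.035, 0.002, 0]
    - [0.035, 0.002, 0]
    - [0.035, 0.002, 0]
    - [0.035, 0, 0]
    - [0.035, 0, 0]
  yaw: [0, 0, 0, 0, 0, 0, 0, 0, 0, 0]

```text
t: 7.63
position: [537.2, -48.9, 197.1]
tool_rot: [[-0.0, 1.0, -0.002], [1.0, 0.0, -0.0], [-0.0, -0.002, -1.0]]
ft_force: [0.9, 0.6, -2.3]
finger_gap: 42.8
gripper_force: 60.9
```

Request:
move_arm:
  linear:
    - [0.03, 0, 0]
    - [0.03, 0, 0]
    - [0.02, 0, 0]
    - [0.015, 0, 0]
    - [0.01, 0, 0]
    - [0.005, 0, 0]
    - [0, 0, 0]
    - [0, 0, 0]
    - [0, 0, 0]
    - [0, 0, 0]
  yaw: [0, 0, 0, 0, 0, 0, 0, 0, 0, 0]

```text
t: 8.47
position: [538.5, 57.3, 198.3]
tool_rot: [[0.003, 1.0, -0.0], [1.0, -0.003, -0.0], [-0.0, -0.0, -1.0]]
ft_force: [-0.2, 0.5, -2.0]
finger_gap: 43.0
gripper_force: 60.9
```

```bash
cat > m.py <<'E'
from h import *
def circfit(p):
    for _ in range(4):
        A=np.c_[2*p,np.ones(len(p))]; q=np.linalg.lstsq(A,(p**2).sum(1),rcond=None)[0]; r=np.sqrt(q[2]+q[:2]@q[:2])
        e=np.abs(np.hypot(*(p-q[:2]).T)-r); p=p[e<=max(2.0*np.median(e),.3)]
    return q[:2].round(1),round(float(r),1),len(p)
def lid(c,x,y,h,r=34,dz=5,tag=''):
    C=cloud(c); m=((np.hypot(C[...,0]-x,C[...,1]-y)<r)&(np.abs(C[...,2]-h)<dz)).astype(np.uint8)
    cn=cv2.findContours(m,0,1)[0]
    if not cn: print(tag,'none'); return
    k=cv2.convexHull(max(cn,key=cv2.contourArea))[:,0]; w=plane(c,k,h)[:,:2]; e=cv2.minEnclosingCircle(w.astype(np.float32))
    print(tag,'lid',m.sum(),np.round(e[0],1),round(e[1],1))
def body(c,x,y,z0,z1,r=32,tag=''):
    C=cloud(c); p=C[(np.hypot(C[...,0]-x,C[...,1]-y)<r)&(C[...,2]>z0)&(C[...,2]<z1)]
    if len(p)>20: print(tag,'body',circfit(p[:,:2]),'zmin',p[:,2].min().round(1))
def wood(c):
    h=cv2.cvtColor(c['image'],cv2.COLOR_RGB2HSV); return cv2.inRange(h,(10,50,120),(28,200,255))
E
python3 - <<'E'
from m import *
t=cam('top'); s=cam('scene'); st=read_state(); p=st['position']; print(st['t'],p,st['finger_gap'])
b=p[2]-43.5; print('bottom',b)
for T,c in(('top',t),('sc',s)):
    body(c,p[0],p[1],b-5,b+38,tag=T)
    lid(c,611.7,134.5,112,tag=T+'f1'); lid(c,443,105,112,tag=T+'f2')
im=np.hstack([cv2.resize(t['image'][165:295,190:320],(390,390),interpolation=3),cv2.resize(s['image'][150:270,250:390],(400,343),interpolation=3).copy() if 0 else cv2.resize(s['image'][140:270,255:385],(390,390),interpolation=3)])
cv2.imwrite('pics/over1.png',im[:,:,::-1])
E
```

```text
8.5667 [538.58286759  57.65797862 198.36884323] 42.5828741703747
bottom 154.86884322951943
topf1 lid 139 [609.8 138. ] 22.6
topf2 lid 104 [442.8 111.5] 20.0
sc body (array([538.8,  56.4]), 20.8, 105) zmin 156.6
scf1 lid 191 [617.  135.2] 27.3
scf2 lid 129 [447.  106.4] 26.9
```

View pics/over1.png

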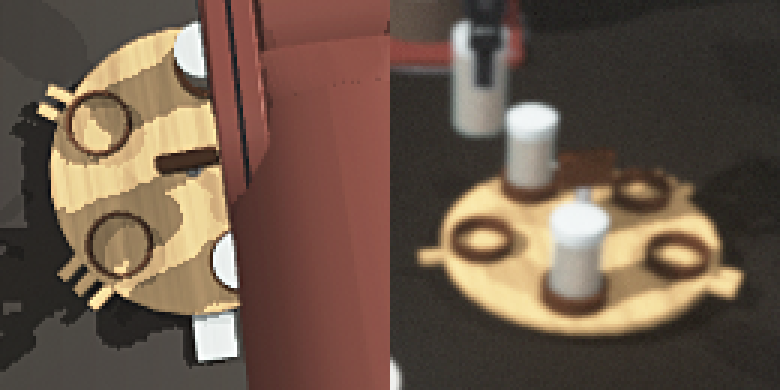

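The left half (top view) shows pockets two and three empty and the arm hiding pocket one. The right half (scene view) shows the held jar upright at (478,80), with pocket one's ring at (482,238) beside its single tab at (430,257). I'll compare pocket one with the held jar using the same camera and method.

Run:
```python
from m import *
s=cam('scene')
C=cloud(s)
def bf(x,y,z0,z1):
    p=C[(np.hypot(C[...,0]-x,C[...,1]-y)<30)&(C[...,2]>z0)&(C[...,2]<z1)][:,:2]; return circfit(p)
f1=bf(611.7,134.5,55,106); f2=bf(443,105,75,106); h=bf(538.5,57,158,190); print(f1,f2,h)
a,b=f1[0],f2[0]; d=(a-b)/np.hypot(*(a-b)); n=np.array([-d[1],d[0]]); cen=(a+b)/2+n*27.8; print('len',np.hypot(*(a-b)),'cen',cen,'p1',cen-90*n,'p2',cen+90*(n*np.cos(np.pi/5)+d*np.sin(np.pi/5)))
# ring 1: dark mask around projected position
uv=proj(s,[*(cen-90*n),48])[0]; u0,v0=uv.astype(int); hsv=cv2.cvtColor(s['image'],cv2.COLOR_RGB2HSV)
m=((hsv[...,2]<95)).astype(np.uint8); k=np.zeros_like(m); k[v0-14:v0+18,u0-20:u0+20]=1; m&=k
n_,L,S,_=cv2.connectedComponentsWithStats(m); i=1+np.argmax(S[1:,4]); print(uv,S[i])
cn,hi=cv2.findContours((L==i).astype(np.uint8),cv2.RETR_CCOMP,1)
for c_ in cn:
    if len(c_)>12: w=plane(s,c_[:,0],48)[:,:2]; print('ring',len(c_),circfit(w),cv2.minEnclosingCircle(w.astype(np.float32)))
cv2.imwrite('pics/ring.png',cv2.resize(np.hstack([s['image'][v0-25:v0+30,u0-35:u0+35,::-1],np.repeat((L==i)[v0-25:v0+30,u0-35:u0+35,None]*np.uint8(255),3,2)]),None,fx=5,fy=5,interpolation=3))
```

```text
(array([611.8, 135.1]), 21.4, 210) (array([444.9, 106.1]), 20.4, 83) (array([538. ,  56.6]), 21.4, 97)
len 169.40073789685803 cen [523.59087079 147.98960915] p1 [538.99812363  59.31821263] p2 [563.24588058 228.78243184]
[285.62041974 217.3681699 ] [265 203  16  20 170]
ring 58 (array([510.3,  27.8]), 42.6, 30) ((513.6543579101562, 23.934066772460938), 50.12870407104492)
```

View pics/ring.png

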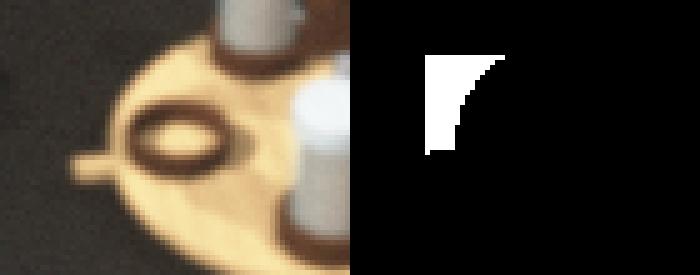

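The crop shows pocket one's ring spanning u≈275–297, centred at 285.8. My prediction was 285.6, so the estimate holds. In the same camera the jar sits about 2.5 mm short in y and 0.5 mm in x, so I'll correct that and lower it to just above the rim.

Request:
move_arm:
  linear:
    - [0.0023, 0.0005, 0.005]
    - [0, 0, 0.012]
    - [0, 0, 0.015]
    - [0, 0, 0.015]
    - [0, 0, 0.015]
    - [0, 0, 0.015]
    - [0, 0, 0.01]
    - [0, 0, 0.008]
    - [0, 0, 0.004]
    - [0, 0, 0]
  yaw: [0, 0, 0, 0, 0, 0, 0, 0, 0, 0]

```text
t: 9.45
position: [538.6, 60.7, 98.4]
tool_rot: [[0.001, 1.0, -0.001], [1.0, -0.001, -0.001], [-0.001, -0.001, -1.0]]
ft_force: [0.3, -0.1, -1.3]
finger_gap: 43.0
gripper_force: 60.9
```

Request:
move_arm:
  linear:
    - [0, 0, 0]
    - [0, 0, 0]
    - [0, 0, 0]
    - [0, 0, 0]
  yaw: [0, 0, 0, 0]

```text
t: 9.78
position: [539.4, 60.9, 99.9]
tool_rot: [[0.001, 1.0, 0.001], [1.0, -0.001, 0.0], [0.0, 0.001, -1.0]]
ft_force: [-0.1, 0.1, -1.3]
finger_gap: 42.9
gripper_force: 60.9
```

Run:
```python
from m import *
s=cam('scene'); st=read_state(); print(st['position'],st['ft_force'])
C=cloud(s)
for x,y,a,b in((539,59,60,90),(611.7,135,60,106),(443,105,75,106)):
    p=C[(np.hypot(C[...,0]-x,C[...,1]-y)<30)&(C[...,2]>a)&(C[...,2]<b)][:,:2]; print(circfit(p))
cv2.imwrite('pics/low1.png',cv2.resize(s['image'][165:250,255:375,::-1],None,fx=6,fy=6,interpolation=3))
```

```text
[539.27179081  60.9585438   99.77383376] [ 0.39528223  0.01036766 -0.98419396]
(array([539.2,  59.9]), 21.4, 72)
(array([611.6, 135. ]), 21.4, 175)
(array([443.7, 106. ]), 21.2, 89)
```

View pics/low1.png

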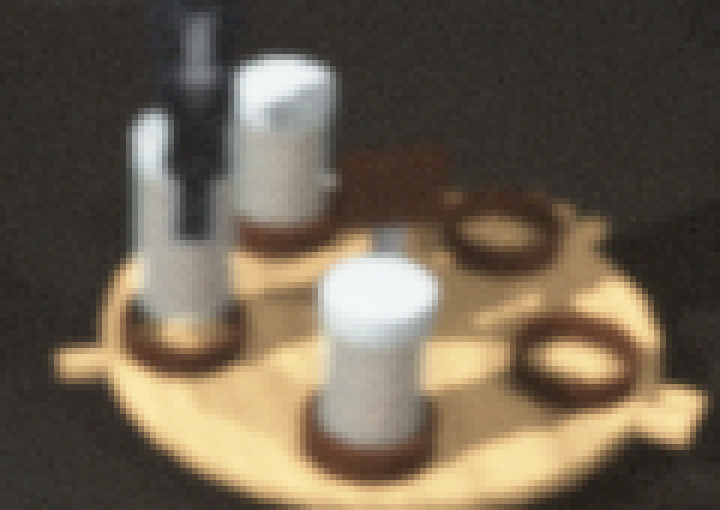

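The jar hangs over pocket one: its body is centred at crop column 186 against 184 for the ring, so about 0.8 mm off. I'll trim that and lower it slowly.

Request:
move_arm:
  linear:
    - [-0.0008, -0.0008, 0]
    - [0, 0, 0.003]
    - [0, 0, 0.004]
    - [0, 0, 0.004]
    - [0, 0, 0.003]
    - [0, 0, 0]
  yaw: [0, 0, 0, 0, 0, 0]

```text
t: 10.33
position: [537.6, 59.9, 84.4]
tool_rot: [[0.001, 1.0, -0.001], [1.0, -0.001, -0.001], [-0.001, -0.001, -1.0]]
ft_force: [-0.1, -0.5, -1.8]
finger_gap: 42.9
gripper_force: 60.9
```

Request:
move_arm:
  linear:
    - [0, 0, 0.003]
    - [0, 0, 0.003]
    - [0, 0, 0.002]
    - [0, 0, 0]
  yaw: [0, 0, 0, 0]

```text
t: 10.67
position: [537.9, 59.9, 76.8]
tool_rot: [[0.001, 1.0, -0.001], [1.0, -0.001, -0.0], [-0.0, -0.001, -1.0]]
ft_force: [-0.5, -0.2, -1.1]
finger_gap: 43.3
gripper_force: 60.9
```

Request:
move_arm:
  linear:
    - [0, 0, 0.001]
    - [0, 0, 0.0005]
    - [0, 0, 0]
  yaw: [0, 0, 0]

```text
t: 10.92
position: [538.2, 60.0, 75.8]
tool_rot: [[0.001, 1.0, -0.0], [1.0, -0.001, -0.0], [-0.0, -0.0, -1.0]]
ft_force: [-0.3, -0.3, -0.9]
finger_gap: 42.8
gripper_force: 60.9
```

Request:
move_arm:
  linear:
    - [0, 0, 0.001]
    - [0, 0, 0]
    - [0, 0, 0]
  yaw: [0, 0, 0]

```text
t: 11.17
position: [539.0, 60.2, 75.6]
tool_rot: [[0.001, 1.0, 0.002], [1.0, -0.001, 0.001], [0.001, 0.002, -1.0]]
ft_force: [0.1, 0.5, 4.7]
finger_gap: 42.8
gripper_force: 61.3
```

Contact on the floor (+5 N at the expected height). Now I'll release and rise.

Request:
move_arm:
  linear:
    - [0, 0, 0]
    - [0, 0, 0]
    - [0, 0, 0]
    - [0, 0, 0]
  yaw: [0, 0, 0, 0]
  claw: 0.5

```text
t: 11.5
position: [538.0, 60.0, 74.6]
tool_rot: [[0.001, 1.0, -0.0], [1.0, -0.001, -0.0], [-0.0, -0.0, -1.0]]
ft_force: [-0.6, 0.3, 0.9]
finger_gap: 64.0
gripper_force: 0.0
```

Request:
move_arm:
  linear:
    - [0, 0, -0.005]
    - [0, 0, -0.015]
    - [0, 0, -0.02]
    - [0, 0, -0.025]
    - [0, 0, -0.025]
    - [0, 0, -0.025]
    - [0, 0, -0.02]
    - [0, 0, -0.015]
    - [0, 0, -0.005]
    - [0, 0, 0]
  yaw: [0, 0, 0, 0, 0, 0, 0, 0, 0, 0]

```text
t: 12.33
position: [538.8, 60.1, 231.1]
tool_rot: [[0.001, 1.0, 0.002], [1.0, -0.001, 0.001], [0.001, 0.002, -1.0]]
ft_force: [-0.2, 0.0, -0.6]
finger_gap: 63.9
gripper_force: 0.0
```

Request:
move_arm:
  linear:
    - [-0.015, 0.002, 0]
    - [-0.03, 0.003, 0]
    - [-0.035, 0.003, 0]
    - [-0.035, 0.004, 0]
    - [-0.035, 0.004, 0]
    - [-0.035, 0.004, 0]
    - [-0.035, 0.004, 0]
    - [-0.025, 0.004, 0]
    - [-0.018, 0.002, 0]
    - [-0.009, 0.001, 0]
  yaw: [0, 0, 0, 0, 0, 0, 0, 0, 0, 0]
  claw: 1

```text
t: 13.17
position: [567.8, -215.1, 228.4]
tool_rot: [[0.004, 1.0, -0.002], [1.0, -0.004, -0.001], [-0.001, -0.002, -1.0]]
ft_force: [0.2, -0.4, -0.6]
finger_gap: 85.6
gripper_force: 0.0
```

Request:
move_arm:
  linear:
    - [0, 0, 0]
    - [0, 0, 0]
    - [0, 0, 0]
    - [0, 0, 0]
    - [0, 0, 0]
    - [0, 0, 0]
  yaw: [0, 0, 0, 0, 0, 0]

```text
t: 13.67
position: [569.2, -211.0, 229.9]
tool_rot: [[-0.001, 1.0, 0.0], [1.0, 0.001, 0.0], [0.0, 0.0, -1.0]]
ft_force: [0.3, -0.2, 0.4]
finger_gap: 85.5
gripper_force: 0.0
```

Run:
```python
from m import *
s=cam('scene'); t=cam('top'); st=read_state(); print(st['t'],st['position'],st['ft_force'])
for T,c in(('top',t),('sc',s)):
    C=cloud(c)
    for nm,x,y,a,b in(('tall',538,59,55,113),('knob',538,59,120,142),('f1',611.7,135,60,106),('f2',443,105,75,106),('short',570,-212,8,57)):
        p=C[(np.hypot(C[...,0]-x,C[...,1]-y)<30)&(C[...,2]>a)&(C[...,2]<b)]
        if len(p)>15: print(T,nm,circfit(p[:,:2]),'zmax',p[:,2].max().round(1))
    lid(c,570,-212,62,tag=T+'short');lid(c,538,59,117,tag=T+'tall');lid(c,611.7,134.5,112,tag=T+'f1'); lid(c,443,105,112,tag=T+'f2')
```

```text
13.7667 [ 569.13938174 -211.46284021  229.92898306] [0.02417695 0.69942173 0.86340255]
top tall (array([538.4,  57.8]), 21.8, 31) zmax 110.6
top knob (array([537.6,  57.7]), 8.1, 39) zmax 141.8
top f1 (array([611.5, 134.4]), 21.4, 33) zmax 104.3
top short (array([ 570.1, -213. ]), 21.7, 50) zmax 56.6
topshort lid 229 [ 570.1 -212. ] 22.4
toptall lid 201 [538.2  57.8] 21.6
topf1 lid 273 [611.3 134.2] 23.0
topf2 lid 294 [443.4 104.1] 22.7
sc tall (array([538.4,  59.2]), 21.2, 168) zmax 113.0
sc knob (array([542.2,  59.3]), 6.6, 35) zmax 140.5
sc f1 (array([612. , 135.7]), 21.4, 156) zmax 105.9
sc f2 (array([443.5, 105.8]), 21.7, 94) zmax 106.0
sc short (array([ 570.9, -212.2]), 21.2, 106) zmax 56.7
scshort lid 163 [ 573.4 -211.3] 26.1
sctall lid 127 [542.5  58.6] 25.8
scf1 lid 193 [615.3 135.2] 25.7
scf2 lid 134 [447.3 104.3] 26.8
```

The tall jar is seated: its lid is centred at (538,58.5) and the knob top is at 140.5 (140 expected). The short jar is at (570.5,−212.5), so I'll descend on it.

Request:
move_arm:
  linear:
    - [-0.001, 0.001, 0.01]
    - [0, 0, 0.02]
    - [0, 0, 0.025]
    - [0, 0, 0.025]
    - [0, 0, 0.025]
    - [0, 0, 0.02]
    - [0, 0, 0.015]
    - [0, 0, 0.005]
    - [0, 0, 0]
    - [0, 0, 0]
  yaw: [0, 0, 0, 0, 0, 0, 0, 0, 0, 0]

```text
t: 14.6
position: [570.1, -213.3, 85.1]
tool_rot: [[0.001, 1.0, 0.0], [1.0, -0.001, -0.0], [-0.0, 0.0, -1.0]]
ft_force: [0.6, 0.1, 0.3]
finger_gap: 85.7
gripper_force: 0.0
```

Request:
move_arm:
  linear:
    - [0, 0, 0.01]
    - [0, 0, 0.015]
    - [0, 0, 0.015]
    - [0, 0, 0.012]
    - [0, 0, 0.006]
    - [0, 0, 0.002]
    - [0, 0, 0]
    - [0, 0, 0]
  yaw: [0, 0, 0, 0, 0, 0, 0, 0]

```text
t: 15.27
position: [570.4, -213.3, 25.4]
tool_rot: [[0.001, 1.0, 0.001], [1.0, -0.001, -0.0], [-0.0, 0.001, -1.0]]
ft_force: [-0.6, 0.3, -0.4]
finger_gap: 85.4
gripper_force: 0.0
```

Request:
move_arm:
  linear:
    - [0, 0, 0]
    - [0, 0, 0]
    - [0, 0, 0]
    - [0, 0, 0]
    - [0, 0, 0]
    - [0, 0, 0]
  yaw: [0, 0, 0, 0, 0, 0]
  claw: -1

```text
t: 15.77
position: [570.5, -213.2, 25.5]
tool_rot: [[0.001, 1.0, 0.001], [1.0, -0.001, -0.0], [-0.0, 0.001, -1.0]]
ft_force: [-1.1, 0.3, 6.9]
finger_gap: 42.8
gripper_force: 60.7
```

Request:
move_arm:
  linear:
    - [0, 0, -0.005]
    - [0, 0, -0.015]
    - [0, 0, -0.025]
    - [0, 0, -0.03]
    - [0, 0, -0.03]
    - [0, 0, -0.025]
    - [0, 0, -0.02]
    - [0, 0, -0.015]
    - [0, 0, -0.005]
    - [0, 0, 0]
  yaw: [0, 0, 0, 0, 0, 0, 0, 0, 0, 0]

```text
t: 16.6
position: [570.5, -213.2, 195.9]
tool_rot: [[0.001, 1.0, 0.002], [1.0, -0.001, -0.0], [-0.0, 0.002, -1.0]]
ft_force: [0.6, -0.8, -0.7]
finger_gap: 42.5
gripper_force: 60.9
```

Request:
move_arm:
  linear:
    - [0.01, 0, 0]
    - [0.02, 0, 0]
    - [0.03, -0.001, 0]
    - [0.035, -0.001, 0]
    - [0.035, -0.001, 0]
    - [0.035, -0.001, 0]
    - [0.035, -0.001, 0]
    - [0.035, -0.001, 0]
    - [0.035, -0.001, 0]
    - [0.035, -0.001, 0]
  yaw: [0, 0, 0, 0, 0, 0, 0, 0, 0, 0]

```text
t: 17.43
position: [560.7, 94.4, 193.3]
tool_rot: [[0.0, 1.0, -0.002], [1.0, -0.0, -0.001], [-0.001, -0.002, -1.0]]
ft_force: [1.2, 0.3, -1.8]
finger_gap: 42.8
gripper_force: 60.9
```

Request:
move_arm:
  linear:
    - [0.035, 0, 0]
    - [0.03, 0, 0]
    - [0.025, 0, 0]
    - [0.02, 0, 0]
    - [0.015, 0, 0]
    - [0.008, 0, 0]
    - [0.004, 0, 0]
    - [0, 0, 0]
    - [0, 0, 0]
    - [0, 0, 0]
  yaw: [0, 0, 0, 0, 0, 0, 0, 0, 0, 0]

```text
t: 18.27
position: [562.6, 227.4, 194.9]
tool_rot: [[0.003, 1.0, 0.0], [1.0, -0.003, -0.0], [-0.0, 0.0, -1.0]]
ft_force: [-0.0, 0.0, -0.6]
finger_gap: 42.9
gripper_force: 60.9
```

Request:
move_arm:
  linear:
    - [0, 0, 0.01]
    - [0, 0, 0.018]
    - [0, 0, 0.02]
    - [0, 0, 0.02]
    - [0, 0, 0.018]
    - [0, 0, 0.01]
    - [0, 0, 0.005]
    - [0, 0, 0]
    - [0, 0, 0]
    - [0, 0, 0]
  yaw: [0, 0, 0, 0, 0, 0, 0, 0, 0, 0]

```text
t: 19.1
position: [563.1, 229.1, 94.9]
tool_rot: [[0.001, 1.0, 0.001], [1.0, -0.001, 0.001], [0.001, 0.001, -1.0]]
ft_force: [0.2, -0.2, -0.6]
finger_gap: 42.9
gripper_force: 60.9
```

```bash
cat > p2.py <<'E'
from m import *
s=cam('scene'); t=cam('top'); st=read_state(); q=st['position']; print(st['t'],q,st['ft_force']); b=q[2]-25.4
for T,c in(('top',t),('sc',s)):
    C=cloud(c); R={}
    for nm,x,y,lo,hi in(('tall',538,59,55,113),('f1',611.7,135,60,106),('f2',443,105,75,106),('held',q[0],q[1],b+1,b+40)):
        p=C[(np.hypot(C[...,0]-x,C[...,1]-y)<30)&(C[...,2]>lo)&(C[...,2]<hi)]
        if len(p)>15: R[nm]=circfit(p[:,:2])[0]; print(T,nm,circfit(p[:,:2]))
    if 'f1' in R and 'f2' in R:
        f1,f2=R['f1'],R['f2']; d=(f1-f2)/np.hypot(*(f1-f2)); n=np.array([-d[1],d[0]]); cen=(f1+f2)/2+n*27.8
        print(T,'cen',cen.round(1),'p2',(cen+90*(n*np.cos(np.pi/5)+d*np.sin(np.pi/5))).round(1),'p1ang',np.degrees(np.arctan2(*-n[::-1])).round(2))
cv2.imwrite('pics/low2.png',cv2.resize(s['image'][165:250,255:375,::-1],None,fx=6,fy=6,interpolation=3))
E
python3 p2.py
```

```text
19.2 [562.93565479 229.22593184  94.84200715] [ 0.11627202  0.43403914 -1.16169967]
top tall (array([538.3,  57.8]), 21.7, 31)
top f1 (array([611.4, 134.4]), 21.4, 30)
top held (array([562.6, 229.4]), 21.7, 21)
sc tall (array([538.2,  58.9]), 21.3, 168)
sc f1 (array([612.3, 135.6]), 21.2, 151)
sc f2 (array([444. , 105.4]), 21.2, 96)
sc held (array([564.9, 228.9]), 19.5, 101)
sc cen [523.2 147.9] p2 [562.4 228.9] p1ang -79.83
```

View pics/low2.png

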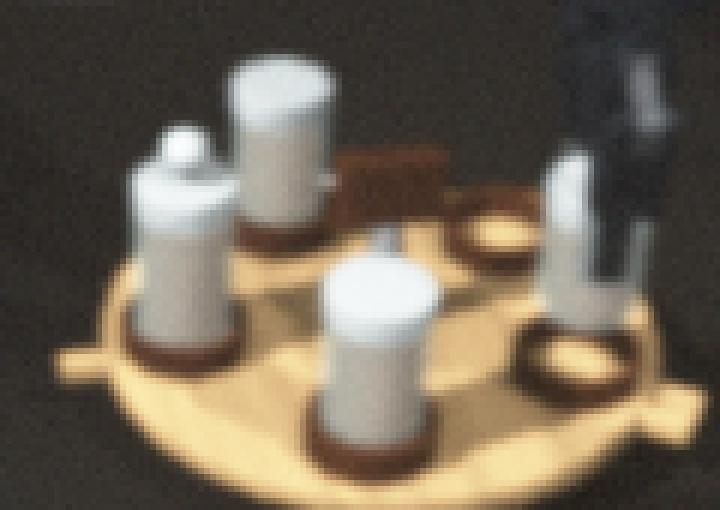

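The tall jar is seated in pocket one, and the short jar hangs above pocket two's ring (crop (576,358)). I'll trim by under 1 mm, lower to just above the rim and recheck.

Request:
move_arm:
  linear:
    - [-0.0008, -0.0007, 0.003]
    - [0, 0, 0.005]
    - [0, 0, 0.005]
    - [0, 0, 0.003]
    - [0, 0, 0.001]
    - [0, 0, 0]
    - [0, 0, 0]
  yaw: [0, 0, 0, 0, 0, 0, 0]

```text
t: 19.78
position: [561.6, 228.1, 76.7]
tool_rot: [[0.001, 1.0, -0.0], [1.0, -0.001, -0.0], [-0.0, -0.0, -1.0]]
ft_force: [0.5, -0.3, -0.6]
finger_gap: 42.9
gripper_force: 60.9
```

```bash
python3 p2.py
python3 - <<'E'
from m import *
s=cam('scene'); 
for P in((562.4,228.9,48),(562.4,228.9,53),(562.4,228.9,32)): print(P,(proj(s,P)[0]-[255,165])*6)
E
```

```text
19.8833 [561.77248982 228.18744331  76.96332423] [ 0.36381207  0.57329941 -1.15440552]
top tall (array([538.3,  57.9]), 21.8, 29)
top f1 (array([612. , 134.6]), 21.8, 31)
top held (array([561.6, 227.1]), 20.7, 18)
sc tall (array([538.8,  59.2]), 20.9, 177)
sc f1 (array([611.9, 135.8]), 21.5, 141)
sc f2 (array([443.7, 105.5]), 21.5, 91)
sc held (array([563.5, 228. ]), 19.3, 97)
sc cen [522.9 148. ] p2 [562. 229.] p1ang -79.79
(562.4, 228.9, 48) [576.61529538 345.10811274]
(562.4, 228.9, 53) [577.87922766 335.63064847]
(562.4, 228.9, 32) [572.61425237 375.07455696]
```

View pics/low2.png

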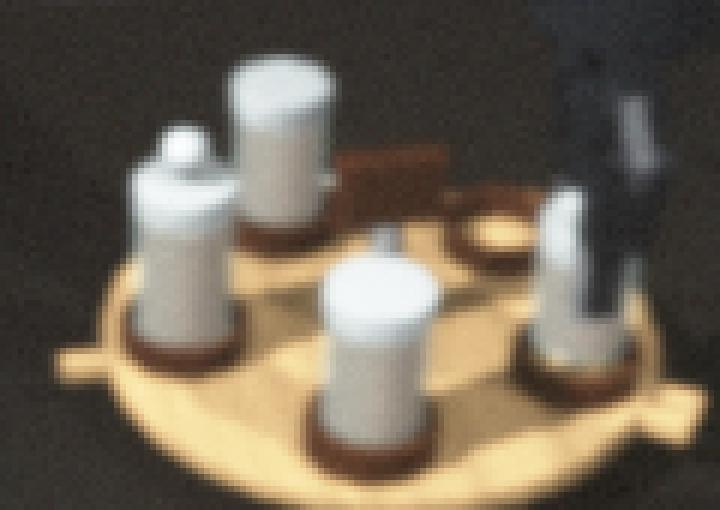

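The jar sits centrally in ring two: its bottom is centred at about column 580 against 578 predicted. Lowering it in.

Request:
move_arm:
  linear:
    - [0.0003, 0, 0.003]
    - [0, 0, 0.003]
    - [0, 0, 0.003]
    - [0, 0, 0.003]
    - [0, 0, 0]
  yaw: [0, 0, 0, 0, 0]

```text
t: 20.35
position: [561.1, 228.3, 63.9]
tool_rot: [[0.001, 1.0, -0.001], [1.0, -0.001, -0.001], [-0.001, -0.001, -1.0]]
ft_force: [-0.5, 0.6, -0.7]
finger_gap: 42.6
gripper_force: 60.9
```

Request:
move_arm:
  linear:
    - [0, 0, 0.003]
    - [0, 0, 0.002]
    - [0, 0, 0.0005]
    - [0, 0, 0]
    - [0, 0, 0]
  yaw: [0, 0, 0, 0, 0]

```text
t: 20.77
position: [561.6, 228.5, 59.3]
tool_rot: [[0.001, 1.0, -0.0], [1.0, -0.001, -0.0], [-0.0, -0.0, -1.0]]
ft_force: [0.6, 0.4, -0.6]
finger_gap: 42.8
gripper_force: 60.9
```

Bottom at about 34 mm, inside the cup. Creeping down to the floor.

Request:
move_arm:
  linear:
    - [0, 0, 0.001]
    - [0, 0, 0.0005]
    - [0, 0, 0]
    - [0, 0, 0]
  yaw: [0, 0, 0, 0]

```text
t: 21.1
position: [561.6, 228.5, 57.8]
tool_rot: [[0.001, 1.0, -0.0], [1.0, -0.001, -0.0], [-0.0, -0.0, -1.0]]
ft_force: [-0.3, 0.3, -0.6]
finger_gap: 42.7
gripper_force: 60.9
```

Request:
move_arm:
  linear:
    - [0, 0, 0.0007]
    - [0, 0, 0]
    - [0, 0, 0]
  yaw: [0, 0, 0]

```text
t: 21.35
position: [561.9, 228.5, 57.5]
tool_rot: [[0.001, 1.0, 0.0], [1.0, -0.001, 0.0], [0.0, 0.0, -1.0]]
ft_force: [-1.6, -0.3, 3.6]
finger_gap: 42.9
gripper_force: 61.3
```

Contact. I'll release and rise; meanwhile the first top picture gives the tongue direction.

Request:
move_arm:
  linear:
    - [0, 0, 0]
    - [0, 0, 0]
    - [0, 0, 0]
    - [0, 0, 0]
  yaw: [0, 0, 0, 0]
  claw: 0.4

```text
t: 21.68
position: [561.6, 228.5, 57.0]
tool_rot: [[0.001, 1.0, -0.0], [1.0, -0.001, -0.0], [-0.0, -0.0, -1.0]]
ft_force: [0.5, -0.1, 0.5]
finger_gap: 59.9
gripper_force: 0.0
```

Request:
move_arm:
  linear:
    - [0, 0, -0.005]
    - [0, 0, -0.015]
    - [0, 0, -0.025]
    - [0, 0, -0.025]
    - [0, 0, -0.025]
    - [0, 0, -0.025]
    - [0, 0, -0.015]
    - [0, 0, -0.01]
    - [0, 0, -0.005]
    - [0, 0, 0]
  yaw: [0, 0, 0, 0, 0, 0, 0, 0, 0, 0]

```text
t: 22.52
position: [561.9, 228.6, 207.8]
tool_rot: [[0.001, 1.0, 0.001], [1.0, -0.001, 0.001], [0.001, 0.001, -1.0]]
ft_force: [-0.0, 0.0, -0.5]
finger_gap: 59.8
gripper_force: 0.0
```

```bash
python3 p2.py
python3 - <<'E'
from m import *
t=cam('top'); s=cam('scene'); im=cv2.imread('pics/top0.png')
hsv=cv2.cvtColor(im,cv2.COLOR_BGR2HSV); m=cv2.inRange(hsv,(0,0,160),(180,45,255)); k=np.zeros_like(m); k[266:292,245:280]=255; m&=k
c=max(cv2.findContours(m,0,1)[0],key=cv2.contourArea); w=plane(t,c[:,0],12)[:,:2]; r=cv2.minAreaRect(w.astype(np.float32)); print('tongue',r, cv2.boundingRect(c))
b=cv2.boxPoints(r); print(b.round(1))
cen=np.array([522.5,146.8]); M=b.mean(0); end=b[np.argsort(b[:,0])[:2]].mean(0)
for q in(M,end): print('dir',np.degrees(np.arctan2(*(q-cen)[::-1])),np.hypot(*(q-cen)))
for T,c in(('top',t),('sc',s)):
    C=cloud(c); p=C[(np.hypot(C[...,0]-522.5,C[...,1]-147)<33)&(C[...,2]>(117 if T=='top' else 90))&(C[...,2]<125)][:,:2]
    if len(p)>20:
        l=cv2.minAreaRect(p.astype(np.float32)); vx=cv2.fitLine(p.astype(np.float32),2,0,.01,.01).ravel(); print(T,len(p),l,p.mean(0),np.degrees(np.arctan2(vx[1],vx[0])))
C=cloud(s)
for T,c in(('top',t),('sc',s)): lid(c,562,228.5,94,tag=T+'short')
E
```

```text
22.6167 [561.17413769 228.37081237 206.15337285] [-0.34799656  0.51623663  0.45109291]
top tall (array([538.4,  57.8]), 21.9, 27)
top f1 (array([611.9, 134.6]), 21.7, 28)
sc tall (array([538.8,  59. ]), 21.0, 166)
sc f1 (array([611.5, 135.8]), 21.7, 133)
sc f2 (array([443.3, 105.5]), 21.5, 111)
sc cen [522.5 148. ] p2 [561.6 229. ] p1ang -79.79
tongue ((378.373779296875, 130.687744140625), (36.97948455810547, 34.67266082763672), 6.3638834953308105) (255, 269, 14, 16)
[[358.1 145.9]
 [361.9 111.4]
 [398.7 115.5]
 [394.8 150. ]]
dir -173.6212365965355 145.02404036243047
dir -173.62291814769847 163.51379825521624
top 120 ((522.2494506835938, 146.7127685546875), (13.859550476074219, 49.456241607666016), 10.486427307128906) [522.09895997 146.88111256] -79.898766
sc 243 ((523.5447998046875, 147.86187744140625), (16.786489486694336, 49.95061492919922), 10.87292766571045) [527.82285564 147.58777776] -80.66953
topshort lid 191 [561.5 227.6] 21.6
scshort lid 147 [565.6 227.2] 25.7
```

The short jar is seated: lid at (561.5,227.6) at 94 mm. The tongue points at −173.6° (edge and centroid agree) and the bar and pocket one at −79.85°, so the turn is 93.75° clockwise. I'll move over the handle and square the grip to the bar.

Request:
move_arm:
  linear:
    - [-0.0087, -0.0038, 0]
    - [-0.018, -0.009, 0]
    - [-0.02, -0.01, 0]
    - [-0.018, -0.009, 0]
    - [-0.012, -0.005, 0]
    - [-0.004, -0.002, 0]
    - [0, 0, 0]
    - [0, 0, 0]
    - [0, 0, 0]
    - [0, 0, 0]
  yaw: [0, 0, 0, 0, 0, 0, -3.1, -4, -3, 0]
  claw: -0.05

```text
t: 23.55
position: [522.8, 148.4, 207.0]
tool_rot: [[-0.178, 0.984, -0.0], [0.984, 0.178, 0.0], [0.0, -0.0, -1.0]]
ft_force: [-0.0, -0.8, -0.3]
finger_gap: 40.5
gripper_force: 0.0
```

Request:
move_arm:
  linear:
    - [0, 0, 0.005]
    - [0, 0, 0.01]
    - [0, 0, 0.01]
    - [0, 0, 0.01]
    - [0, 0, 0.01]
    - [0, 0, 0.005]
    - [0, 0, 0]
    - [0, 0, 0]
    - [0, 0, 0]
    - [0, 0, 0]
  yaw: [0, 0, 0, 0, 0, 0, 0, 0, 0, 0]

```text
t: 24.38
position: [523.2, 147.9, 157.7]
tool_rot: [[-0.175, 0.985, 0.001], [0.985, 0.175, 0.0], [0.0, 0.001, -1.0]]
ft_force: [-0.8, -0.4, 0.6]
finger_gap: 40.3
gripper_force: 0.0
```

Run:
```python
from h import *
s=cam('scene'); st=read_state(); R=np.array(st['tool_rot']); print(st['t'],st['position'],'phi',np.degrees(np.arctan2(R[1,1],R[0,1])),st['finger_gap'])
d=np.array([522.7-st['position'][0],147.7-st['position'][1],0])@R; print('tool shift mm',d)
cv2.imwrite('pics/handle.png',cv2.resize(s['image'][130:250,255:385,::-1],None,fx=4.5,fy=4.5,interpolation=3))
```

```text
24.4333 [523.13663079 147.92878054 157.66200035] phi 10.055251277293454 40.62815643871671
tool shift mm [-1.49031546e-01 -4.69868453e-01 -4.66595090e-04]
```

View pics/handle.png

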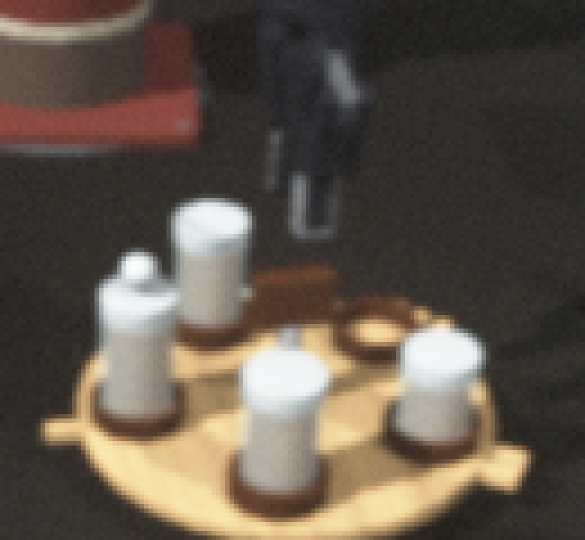

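Both jars are seated, at crop (138,370) and (440,400), and the gripper is above the handle bar at (290,295). I'll descend and grip.

Request:
move_arm:
  linear:
    - [0, -0.0004, 0.005]
    - [0, 0, 0.01]
    - [0, 0, 0.012]
    - [0, 0, 0.012]
    - [0, 0, 0.012]
    - [0, 0, 0.01]
    - [0, 0, 0.006]
    - [0, 0, 0.003]
    - [0, 0, 0]
    - [0, 0, 0]
  yaw: [0, 0, 0, 0, 0, 0, 0, 0, 0, 0]

```text
t: 25.27
position: [522.6, 147.7, 87.3]
tool_rot: [[-0.175, 0.985, 0.0], [0.985, 0.175, -0.0], [-0.0, 0.0, -1.0]]
ft_force: [0.4, -0.3, -0.1]
finger_gap: 40.5
gripper_force: 0.0
```

Request:
move_arm:
  linear:
    - [0, 0, 0]
    - [0, 0, 0]
    - [0, 0, 0]
    - [0, 0, 0]
    - [0, 0, 0]
    - [0, 0, 0]
  yaw: [0, 0, 0, 0, 0, 0]
  claw: -1

```text
t: 25.77
position: [522.7, 147.9, 87.8]
tool_rot: [[-0.175, 0.985, 0.001], [0.985, 0.175, 0.001], [0.0, 0.001, -1.0]]
ft_force: [-1.3, 0.2, 6.5]
finger_gap: 13.1
gripper_force: 59.3
```

Request:
move_arm:
  linear:
    - [0, 0, 0]
    - [0, 0, 0]
    - [0, 0, 0]
    - [0, 0, 0]
    - [0, 0, 0]
    - [0, 0, 0]
    - [0, 0, 0]
    - [0, 0, 0]
    - [0, 0, 0]
    - [0, 0, 0]
  yaw: [0.5, 1, 2, 3, 3, 3, 3, 3, 3, 3]

```text
t: 26.6
position: [523.1, 147.9, 87.8]
tool_rot: [[0.252, 0.968, 0.002], [0.968, -0.252, 0.001], [0.001, 0.001, -1.0]]
ft_force: [1.3, 0.3, 4.0]
finger_gap: 13.4
gripper_force: 59.2
```

Request:
move_arm:
  linear:
    - [0, 0, 0]
    - [0, 0, 0]
    - [0, 0, 0]
    - [0, 0, 0]
    - [0, 0, 0]
    - [0, 0, 0]
    - [0, 0, 0]
    - [0, 0, 0]
    - [0, 0, 0]
    - [0, 0, 0]
  yaw: [3, 3, 3, 3, 3, 3, 3, 3, 3, 3]

```text
t: 27.43
position: [523.6, 147.6, 87.8]
tool_rot: [[0.702, 0.712, 0.002], [0.712, -0.702, 0.0], [0.002, 0.002, -1.0]]
ft_force: [2.8, -0.6, 2.2]
finger_gap: 13.1
gripper_force: 58.9
```

Request:
move_arm:
  linear:
    - [0, 0, 0]
    - [0, 0, 0]
    - [0, 0, 0]
    - [0, 0, 0]
    - [0, 0, 0]
    - [0, 0, 0]
    - [0, 0, 0]
    - [0, 0, 0]
    - [0, 0, 0]
    - [0, 0, 0]
  yaw: [3, 3, 3, 3, 3, 2, 1, 0.5, 0, 0]

```text
t: 28.27
position: [523.8, 147.4, 87.8]
tool_rot: [[0.891, 0.455, 0.003], [0.455, -0.891, 0.0], [0.002, 0.001, -1.0]]
ft_force: [4.1, -1.9, 1.8]
finger_gap: 13.3
gripper_force: 59.0
```

```bash
cat > f.py <<'E'
from m import *
s=cam('scene'); st=read_state(); R=np.array(st['tool_rot']); phi=np.degrees(np.arctan2(R[1,1],R[0,1])); print(st['t'],st['position'],'phi',phi,'q',np.round(st['q'],2),st['ft_force'],'turned',10.06-phi)
C=cloud(s); t=cam('top'); D=cloud(t)
a0=-79.85-(10.06-phi); cen=np.array([522.8,147.8])
for nm,o,lo,hi in(('tall',0,55,113),('f1',72,55,106),('short',144,50,90),('f2',288,55,106)):
    x,y=cen+90*np.array([np.cos(np.radians(a0+o)),np.sin(np.radians(a0+o))])
    for T,K in(('sc',C),('top',D)):
        p=K[(np.hypot(K[...,0]-x,K[...,1]-y)<30)&(K[...,2]>lo)&(K[...,2]<hi)]
        if len(p)>25:
            q,r,n=circfit(p[:,:2]); v=q-cen; print(T,nm,q,r,n,'R',np.hypot(*v).round(1),'p1ang',((np.degrees(np.arctan2(v[1],v[0]))-o+360)%360-360).round(2))
    tp=C[(np.hypot(C[...,0]-x,C[...,1]-y)<26)]; print('   top z',np.nanpercentile(tp[:,2],98).round(1))
cv2.imwrite('pics/end.png',np.hstack([cv2.resize(t['image'][165:295,190:320,::-1],(390,390)),cv2.resize(s['image'][140:270,255:385,::-1],(390,390))]))
E
python3 f.py
```

```text
28.3167 [523.76426471 147.37417545  87.81356898] phi -62.949757026916124 q [-1.08  0.32  0.85  1.93 -0.28  1.02 -1.2 ] [ 4.62001634 -1.70217289  1.41191535] turned 73.00975702691612
sc tall [442.6 107.1] 20.9 118 R 89.9 p1ang -153.09
   top z 546.1
sc f1 [537.3  58.9] 21.1 150 R 90.1 p1ang -152.74
   top z 114.3
sc short [612.  134.4] 21.5 119 R 90.2 p1ang -152.54
   top z 96.0
sc f2 [461.2 210.4] 19.6 127 R 87.8 p1ang -153.46
   top z 114.1
```

The jars turned with the tool: pocket one is at −152.9° and both jars remain seated. 20.7° remain.

Request:
move_arm:
  linear:
    - [0, 0, 0]
    - [0, 0, 0]
    - [0, 0, 0]
    - [0, 0, 0]
    - [0, 0, 0]
    - [0, 0, 0]
    - [0, 0, 0]
    - [0, 0, 0]
    - [0, 0, 0]
    - [0, 0, 0]
  yaw: [1, 2, 3, 3, 3, 3, 2.7, 2, 0.7, 0.3]

```text
t: 29.2
position: [523.9, 147.0, 87.8]
tool_rot: [[0.994, 0.11, 0.003], [0.11, -0.994, -0.0], [0.003, 0.001, -1.0]]
ft_force: [5.0, -2.0, 2.5]
finger_gap: 13.6
gripper_force: 59.0
```

Request:
move_arm:
  linear:
    - [0, 0, 0]
    - [0, 0, 0]
    - [0, 0, 0]
    - [0, 0, 0]
    - [0, 0, 0]
    - [0, 0, 0]
  yaw: [0, 0, 0, 0, 0, 0]

```text
t: 29.7
position: [523.9, 147.1, 87.8]
tool_rot: [[0.994, 0.111, 0.003], [0.111, -0.994, -0.0], [0.003, 0.001, -1.0]]
ft_force: [5.0, -3.6, 2.3]
finger_gap: 13.4
gripper_force: 59.0
```

```bash
python3 f.py
```

```text
29.75 [523.84654575 147.04164429  87.7910422 ] phi -83.6573563467544 q [-1.14  0.34  0.93  1.93 -0.32  1.02 -1.53] [ 5.33607763 -3.43223355  1.26294514] turned 93.7173563467544
sc tall [433.9 138.5] 21.2 38 R 89.4 p1ang -174.03
   top z 547.9
sc f1 [505.2  59.6] 21.0 170 R 89.9 p1ang -173.28
   top z 113.9
sc short [602.3 103.7] 20.9 117 R 90.9 p1ang -173.02
top short [602.2 101.7] 22.2 16 R 91.8 p1ang -174.14
   top z 439.8
sc f2 [486.6 228.7] 19.9 142 R 88.6 p1ang -173.89
   top z 114.0
```

View pics/end.png

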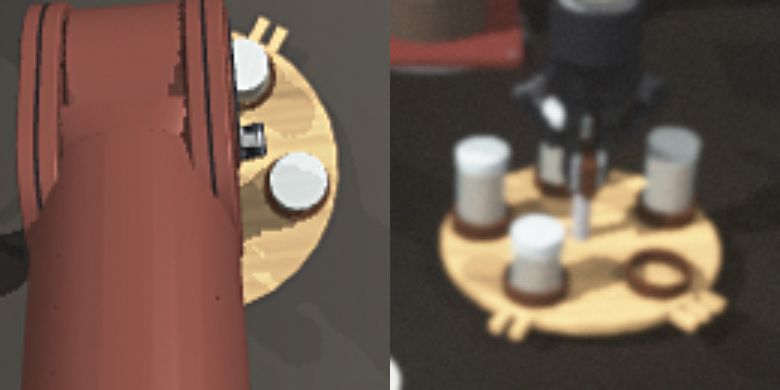

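Both jars are seated: the short jar in the two-tab cup at (537,262) and the tall jar behind the handle at (552,165). The handle is gripped, and pocket one averages −173.6°, which matches the tongue.

```bash
python3 -c "
from workcell import close_job; print(close_job())"
```

```text
the job is handed in; nothing more can be done
None
```

The job is handed in: the tall jar is in pocket one and the short jar in pocket two, each set down in that order. The carousel is turned so the tall jar stands over the front tongue, within about 1° by camera, and the gripper is still holding the centre handle.

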